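# Hold the test kiln's lid at its balance point

## Task

Take the lid of the little test kiln by its handle bar, raise it gently to its point of balance (where the combined weight of the lid and its clamped balance weight stands straight above the hinge, so that it wants to fall neither shut nor open) and hold it still there. How far that is depends on where the balance weight is clamped on its rod. Finish while still holding the bar; do not let the lid swing past upright, and leave the bowl, the jar and the wooden rib alone.

Things in the scene. Friction and masses are not known exactly. Their poses are not given: they have to be found in the camera images.
- kiln: small bench-top kiln, fixed to the bench: a pale box in a steel case 150 (x) x 200 (y) x 105 mm high, on the work surface. Origin: centre of its underside on the work surface; x points to its rear (hinge side), y along the hinge, z up; the handle bar is at its front (-x), where the dial is
- hinge (a point): middle of the lid's hinge axis, at the kiln's rear: 80 mm behind the kiln's origin (+x of the kiln) and 115 mm above the work surface; the hinge axis is along the kiln's y. Its axes are the kiln's
- handle: round black plastic handle bar of the lid, 14 mm thick, 126 mm long between two thin steel arms, parallel to the hinge, turning freely on its own axis like a sleeve; origin: the bar's middle; y along the bar (x and z turn with it). With the lid shut its middle is 205 mm in front of and 2.5 mm above the hinge axis, 37 mm clear of the lid's front edge, 117 mm above the work surface, nothing under it
- lid (a joint): opening angle of the lid, rad: 0 shut (level), grows as the bar rises and swings back over the hinge, 1.57 upright, 1.9 at its stop. The hinge is free: the lid falls if let go except at balance. Lifting it off shut takes about 2 N at the bar. At angle a the bar's middle is 205 cos(a) - 2.5 sin(a) mm in front of and 205 sin(a) + 2.5 cos(a) mm above the hinge axis
- weight (a joint): clamped position of the balance weight on its rod, m: at 0 its centre is 40 mm from the hinge axis, at 0.095 it is 135 mm from it; it does not slip. It alone sets the angle at which the lid balances: lid = atan(0.0756 / (0.0418 + weight)), that is 1.07 rad at 0 mm, 0.89 rad at 20 mm, 0.75 rad at 40 mm, 0.64 rad at 60 mm, 0.56 rad at 80 mm, 0.50 rad at 95 mm
- weight_center (a point): centre of the balance weight, a dark steel cylinder 46 mm across, 30 mm long, 0.5 kg, on a 10 mm steel rod. The rod is fixed to the lid and stands square to it, its line meeting the middle of the hinge axis: upright while the lid is shut, leaning back as it opens; its end is 158 mm from the hinge axis
- bowl: loose clay bowl, 100 mm across, 50 mm high, beside the kiln; origin under its centre; leave alone
- jar: loose glass jar, 60 mm across, 75 mm high, on the other side of the kiln; origin under its centre; leave alone
- rib: loose flat wooden potter's rib 100 x 55 x 12 mm lying near the jar; origin under its centre; leave alone

How it is judged:
By the outcome, as a careful person would: the job done as asked, in the order asked, and still so for the second after the job is handed in, while the arm keeps its last pose, push and grip.
It also fails if it takes over 38 s, if anything falls off the work surface, if the arm or the gripper's body presses on something with over 40 N, if the wrist force passes 120 N, or if a joint passes its speed limit or range.

## Robot

A 6-joint arm with a two-finger parallel gripper is mounted at the origin on the work surface. World frame = base frame: x ahead of the robot, y to its left, z up, the work surface at z = 0. Lengths are in mm, angles in rad, forces in N, time in s.
With the tool pointing down it reaches from about 350 to 975 mm from the base axis. Payload 7.1 kg.
Tool frame: the origin (TCP) lies on the front face of the gripper's body, between the roots of the fingers; the fingertips stand 80 mm ahead of it and the grasp point (between the pads) lies 61 mm ahead of it (env.tips_ahead is the distance from the TCP to the fingertips, in mm); z points along the fingers, y is the direction in which the jaws open and shut (so a half turn about z gives the same grasp; the last joint's range is limited). The gripper opens to 88 mm and grips with 3 to 60 N. Pads are 20 mm wide; open, the fingers measure 115 mm over their backs; the gripper's body (75 mm by 178 mm) begins 61 mm behind the grasp point.
Start: joints at [1.141, 0.423, 1.63, -0, 1.089, -0.019], TCP at [249.557, 572.998, 302.675] pointing down, gripper open.
Joint ranges: [-3, 3], [-0.9, 2.11], [0.09, 2.58], [-1.31, 4.45], [0.11, 2.69], [-2.54, 2.54]. Speed limits (rad/s): [2.39, 2.39, 3.01, 3.14, 3.14, 3.14].

## Interface

Orientations are given as a unit quaternion [x, y, z, w].
In Python, from station import env, set_gripper, viewer, workorder gives the robot as it stands. Calls block until the motion is done:
- env.reach(position, orientation): joint-space move of the TCP to a pose.
- env.move_l(position, rot=None, rate=150, f_stop=None): straight line of the TCP; rot=None keeps the orientation; rate is the mean speed in mm/s. With f_stop (N) it stops when the force on the tool has changed by that much, and returns True; else False.
- env.move_joints(angles): joint-space move.
- set_gripper(opening): finger opening in mm; the grip force is fixed at half the most; returns when the fingers have stopped.
- env.hold(seconds).
- env.ik(position, orientation): joint angles nearest the present ones, or None.
- env.read_state(): the state.
- viewer.camera(name): name is "scene" or "top" or "wrist"; returns the picture (480x640x3 uint8, blue, green, red); there is no depth.
- viewer.camera_params(name): a dict with "fx", "fy", "cx", "cy" (pixels), "pose" (4x4, takes a point from camera to world coordinates); the wrist camera has in their place "tool_from_camera" (4x4, takes a point from camera to tool coordinates, whose origin is the TCP and whose axes are the flange's). Camera axes: x right, y up, looking along -z (the intrinsics and any distortion apply to the point x, -y, -z); pixel columns grow to the right and rows downward; lengths in mm; the calibration is good to about 2 mm. The wrist camera is an equidistant fisheye: a pixel r from the principal point sees the ray r / f radians off the axis. A picture is of the moment at which its call begins: read the wrist's pose just before it. camera_params takes no time and is no camera call.
A pose or a line that the arm cannot do raises env.IKError and nothing moves.
- workorder.sign_off(): hands the job in, once; it reports no verdict.
The state is a dict: "time_s": time; "qpos": joint angles; "dq": joint speeds; "tau": joint torques, N m; "tool_pos": TCP position; "orientation": TCP orientation; "force": force on the tool from outside, world axes, zero at the start; "wrist_torque": the same for the moment, N m; "width": finger opening in mm.
Only numpy, scipy, OpenCV 4.12 (cv2) and the standard library are available. Lean on these libraries where they do the work, as an engineer would, in place of code of your own. Each camera call takes 0.05 s, during which the arm holds its last target.

## Working session

There is one attempt and no reset: what is moved stays moved. The work goes in short steps, each a Python script; the robot and the scene stay as the last script left them, time stands still between calls to the robot, and variables do not carry over. Pictures are saved under pics/ and viewed, and the job is handed in when it is done.

```bash
ls; mkdir -p pics; python3 - <<'E'
from station import env, set_gripper, viewer, workorder
import cv2
s=env.read_state(); print(s)
for n in ("scene","top","wrist"):
    cv2.imwrite(f"pics/a_{n}.png",viewer.camera(n)); print(n,viewer.camera_params(n))
E
```

```text
pics
{'time_s': 0.0, 'qpos': array([ 1.14097820e+00,  4.23818346e-01,  1.63070574e+00, -7.65026103e-06,
        1.08859966e+00, -1.90367404e-02]), 'dq': array([-0.00113944, -0.00030224, -0.00108049,  0.00021393, -0.00150831,
       -0.0003414 ]), 'tau': array([ 1.14944443e-03, -5.44612598e+01, -2.73665679e+01,  6.44319411e-02,
        2.28405307e-02, -1.03830710e-04]), 'tool_pos': array([249.39227771, 572.60198354, 301.90947019]), 'orientation': array([ 2.03947860e-01,  9.78981452e-01, -7.47098642e-04, -1.67067602e-04]), 'force': array([ 0.46035247,  0.3069798 , -1.03296878]), 'wrist_torque': array([ 0.0551073 ,  0.01480858, -0.02693202]), 'width': 87.68701511503781}
scene {'fx': 467.20440244344337, 'fy': 467.20440244344337, 'cx': 321.7611588088134, 'cy': 240.87140833348147, 'pose': array([[-2.51168565e-01, -8.15948877e-01,  5.20712764e-01,
         1.11855671e+03],
       [ 9.67891457e-01, -2.06145570e-01,  1.43840649e-01,
         1.88720159e+02],
       [-1.00239861e-02,  5.40121685e-01,  8.41527234e-01,
         9.86634402e+02],
       [ 0.00000000e+00,  0.00000000e+00,  0.000000
[... 262 characters left out ...]
.23884044e-02,  1.84748351e-02,
         4.34301841e+01],
       [-2.39147278e-03,  2.20802905e-01,  9.75315517e-01,
         1.33382755e+03],
       [ 0.00000000e+00,  0.00000000e+00,  0.00000000e+00,
         1.00000000e+00]])}
wrist {'fx': 371.64829954431775, 'fy': 371.64829954431775, 'cx': 314.689310896283, 'cy': 241.07711120727862, 'tool_from_camera': array([[-4.10827698e-04,  9.54843426e-01,  2.97109178e-01,
         8.21754257e+01],
       [ 9.99998816e-01,  8.32802046e-04, -1.29369395e-03,
         7.47953302e-01],
       [-1.48270830e-03,  2.97108294e-01, -9.54842638e-01,
        -8.06059672e+01],
       [ 0.00000000e+00,  0.00000000e+00,  0.00000000e+00,
         1.00000000e+00]])}
```

View pics/a_scene.png

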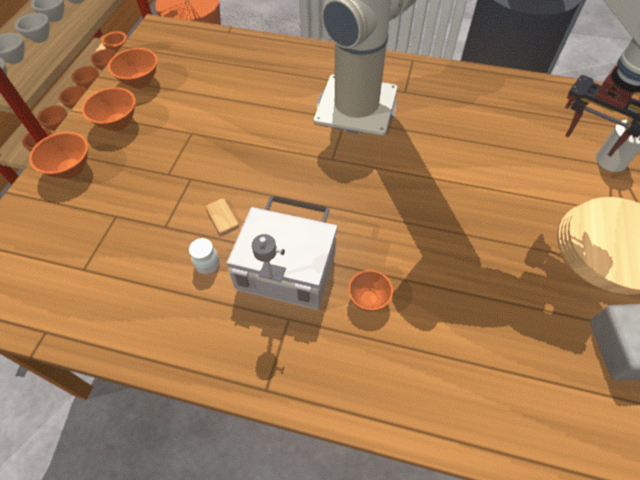

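View pics/a_top.png

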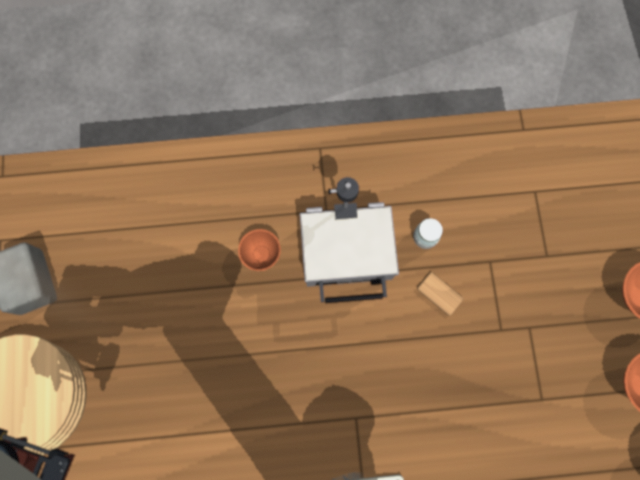

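View pics/a_wrist.png

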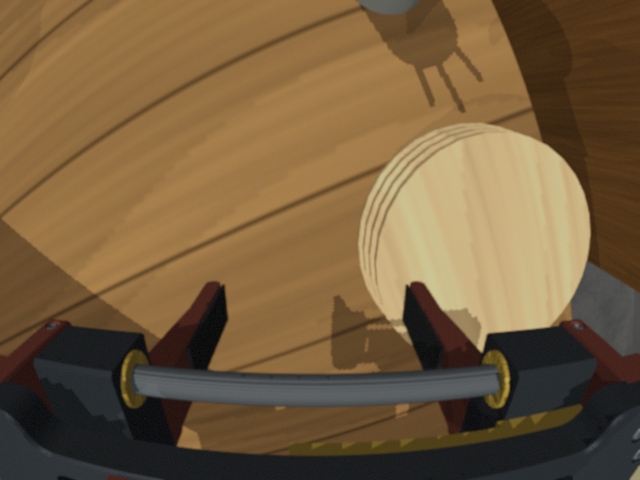

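The scene and top views show the kiln with its handle bar towards the robot (scene about (298,204), top about (353,298)). The weight is at scene (264,246) and top (347,189), with the bowl on the kiln's left and the jar and rib on its right. I'll zoom in for pixel positions.

```bash
python3 - <<'E'
import cv2
a=cv2.imread("pics/a_scene.png")[185:315,185:345]; b=cv2.imread("pics/a_top.png")[165:310,285:445]
cv2.imwrite("pics/z_scene.png",cv2.resize(a,None,fx=4.5,fy=4.5,interpolation=cv2.INTER_CUBIC))
cv2.imwrite("pics/z_top.png",cv2.resize(b,None,fx=4,fy=4,interpolation=cv2.INTER_CUBIC))
E
```

```text
(no output)
```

View pics/z_scene.png

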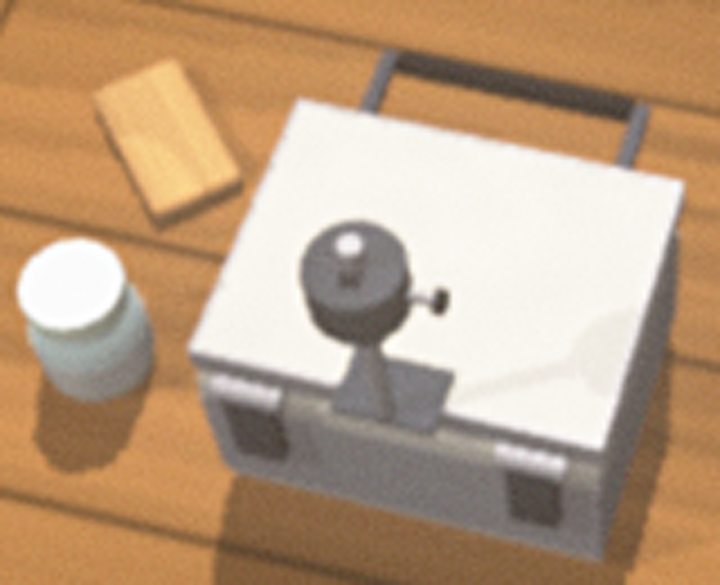

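View pics/z_top.png

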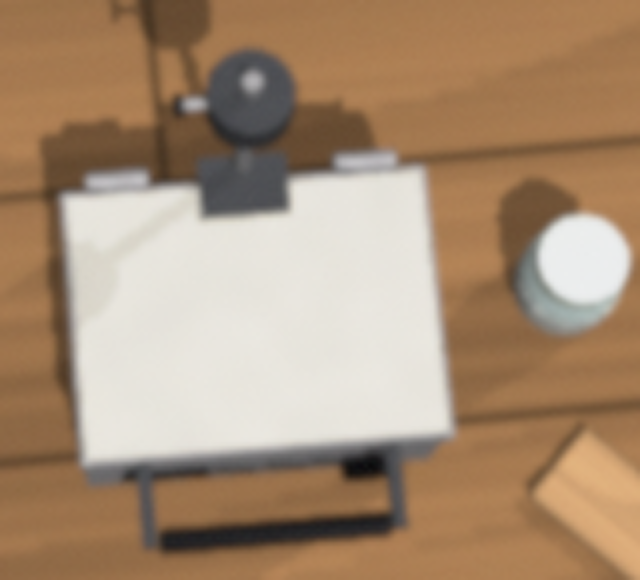

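```bash
cat > h.py <<'E'
import numpy as np, cv2
from scipy.spatial.transform import Rotation as R
def ray(p,u,v):
    d=np.array([(u-p["cx"])/p["fx"],-(v-p["cy"])/p["fy"],-1.]); P=p["pose"]
    d=P[:3,:3]@d; return P[:3,3],d/np.linalg.norm(d)
def plane(p,u,v,z):
    o,d=ray(p,u,v); return o+d*(z-o[2])/d[2]
def wray(p,s,u,v):
    x,y=u-p["cx"],v-p["cy"]; r=np.hypot(x,y); th=r/p["fx"]
    d=np.array([np.sin(th)*x/r,-np.sin(th)*y/r,-np.cos(th)])
    T=p["tool_from_camera"]; Rt=R.from_quat(s["orientation"]).as_matrix()
    return s["tool_pos"]+Rt@T[:3,3], Rt@T[:3,:3]@d
def tri(rays):
    A=np.zeros((3,3));b=np.zeros(3)
    for o,d in rays:
        M=np.eye(3)-np.outer(d,d);A+=M;b+=M@o
    x=np.linalg.solve(A,b); return x,[np.linalg.norm((np.eye(3)-np.outer(d,d))@(x-o)) for o,d in rays]
E
python3 - <<'E'
from h import *
from station import viewer
S=viewer.camera_params("scene");T=viewer.camera_params("top")
zs=lambda u,v:((u+.5)/4.5-.5+185,(v+.5)/4.5-.5+185)
zt=lambda u,v:((u+.5)/4-.5+285,(v+.5)/4-.5+165)
for n,a in (("L",(640,108)),("R",(392,66))): print("scene bar",n,plane(S,*zs(*a),117))
for n,a in (("L",(162,541)),("R",(392,524))): print("top bar",n,plane(T,*zt(*a),117))
print("weight top",tri([ray(S,*zs(355,270)),ray(T,*zt(251,93))]))
print("rod tip",tri([ray(S,*zs(349,243)),ray(T,*zt(253,80))]))
for n,a,b in (("FL",(683,184),(82,464)),("FR",(297,99),(453,433)),("RL",(605,450),(61,195)),("RR",(190,352),(427,166))):
    print("lid",n,tri([ray(S,*zs(*a)),ray(T,*zt(*b))]))
E
```

```text
scene bar L [491.71163527  29.17410926 117.        ]
scene bar R [ 496.86728979 -103.06133129  117.        ]
top bar L [496.51029022  25.63573381 117.        ]
top bar R [493.931101   -99.43398616 117.        ]
weight top (array([699.94680558, -38.76816253, 254.52658548]), [np.float64(0.384132377175086), np.float64(0.3841323771751131)])
rod tip (array([699.862603  , -38.90484738, 274.80411517]), [np.float64(0.37481457615482444), np.float64(0.3748145761548257)])
lid FL (array([540.69785937,  64.21538582, 129.45333803]), [np.float64(0.659782653585564), np.float64(0.6597826535855909)])
lid FR (array([ 538.58799178, -137.62470531,  130.88052008]), [np.float64(1.1806669313811056), np.float64(1.1806669313811922)])
lid RL (array([692.36471006,  63.37505051, 128.1552022 ]), [np.float64(0.09598363626805775), np.float64(0.09598363626805545)])
lid RR (array([ 689.90830288, -140.72552462,  126.9236194 ]), [np.float64(0.6012953485387713), np.float64(0.6012953485386814)])
```

```bash
cat >> h.py <<'E'
def quat(z,x):
    z=np.array(z,float);x=np.array(x,float);z/=np.linalg.norm(z);x-=z*(x@z);x/=np.linalg.norm(x)
    return R.from_matrix(np.column_stack([x,np.cross(z,x),z])).as_quat()
YAW=-0.012; HX,HY,HZ=700.,-38.8,115.
def bar(a):   # bar middle in world
    f=205*np.cos(a)-2.5*np.sin(a); u=205*np.sin(a)+2.5*np.cos(a)
    return np.array([HX-f*np.cos(YAW),HY-f*np.sin(YAW),HZ+u])
def grasp(a,tilt,sgn=1,ahead=61,p=None,dz=0):  # tool pose gripping the bar; tilt = tool turned with lid
    c,s=np.cos(YAW),np.sin(YAW); ex=np.array([c,s,0]);ey=np.array([-s,c,0])
    z=-np.sin(tilt)*ex-np.cos(tilt)*np.array([0,0,1]); 
    p=bar(a) if p is None else p
    return p-z*ahead+[0,0,dz], quat(z,sgn*ey)
E
python3 - <<'E'
from h import *
from station import env
t=0.5
q=quat([np.sin(t),0,-np.cos(t)],[-np.cos(t),0,-np.sin(t)])
print("look",env.ik(np.array([400,-38,420.]),q))
for sg in (1,-1):
  for a,k in ((0,0),(0,0.),(.3,.3),(.55,.55),(.55,.3),(.6,.4)):
    j=env.ik(*grasp(a,k,sg)); print(sg,a,k,None if j is None else j.round(2))
E
```

```text
look [-0.17104668 -0.24769487  2.16316058  0.12186005  0.7359894  -1.8117601 ]
1 0 0 [-0.1   0.43  1.99 -0.    0.72 -0.09]
1 0 0.0 [-0.1   0.43  1.99 -0.    0.72 -0.09]
1 0.3 0.3 [-0.08  0.47  1.76 -0.02  1.21 -0.06]
1 0.55 0.55 [-0.07  0.57  1.54 -0.03  1.58 -0.05]
1 0.55 0.3 [-0.08  0.44  1.68 -0.02  1.32 -0.06]
1 0.6 0.4 [-0.08  0.49  1.6  -0.03  1.45 -0.06]
-1 0 0 None
-1 0 0.0 None
-1 0.3 0.3 None
-1 0.55 0.55 None
-1 0.55 0.3 None
-1 0.6 0.4 None
```

```bash
python3 - <<'E'
from h import *
from station import env,viewer
import pickle
p,q=grasp(0,-0.6); p=np.array([420.,-36,350])
print(env.ik(p,q))
env.reach(p,q); s=env.read_state(); im=viewer.camera("wrist")
print(s["time_s"],s["tool_pos"],s["force"])
pickle.dump((s,viewer.camera_params("wrist")),open("look1.pkl","wb"))
cv2.imwrite("pics/look1.png",im)
E
```

```text
[-0.15879243 -0.12472873  2.2783638   0.21311593  0.40114721 -0.31807848]
2.45 [420.36894671 -35.66554269 350.10789448] [-0.44339008 -0.34833421 -0.06120796]
```

View pics/look1.png

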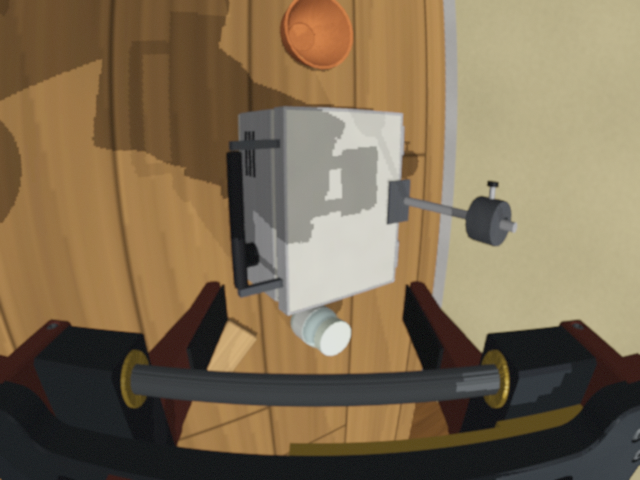

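The wrist view shows the bar from (236,153) to (240,290). The rod runs from its bracket at about (405,202) to its tip at (514,227), and the weight covers columns 467 to 513. I'll zoom in on both.

```bash
python3 - <<'E'
import cv2
im=cv2.imread("pics/look1.png")
cv2.imwrite("pics/look1_w.png",cv2.resize(im[170:260,380:530],None,fx=5,fy=5,interpolation=cv2.INTER_CUBIC))
cv2.imwrite("pics/look1_b.png",cv2.resize(im[140:305,215:300],None,fx=3.5,fy=3.5,interpolation=cv2.INTER_CUBIC))
E
```

```text
(no output)
```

View pics/look1_w.png

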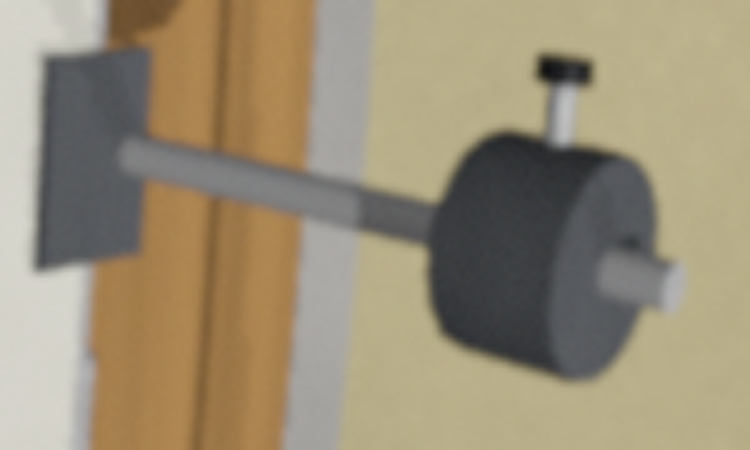

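View pics/look1_b.png

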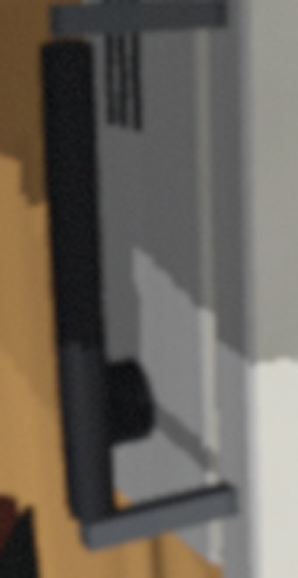

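```bash
python3 - <<'E'
from h import *
import pickle
from station import viewer
s,p=pickle.load(open("look1.pkl","rb"))
S=viewer.camera_params("scene");T=viewer.camera_params("top")
zw=lambda u,v:((u+.5)/5-.5+380,(v+.5)/5-.5+170)
zb=lambda u,v:((u+.5)/3.5-.5+215,(v+.5)/3.5-.5+140)
zs=lambda u,v:((u+.5)/4.5-.5+185,(v+.5)/4.5-.5+185)
zt=lambda u,v:((u+.5)/4-.5+285,(v+.5)/4-.5+165)
def onrod(r):
    o,d=r; n=np.cross(d,[0,0,1]); A=np.column_stack([d,[0,0,-1]])
    x=np.linalg.lstsq(A,np.array([HX,HY,0])-o,rcond=None)[0]; return x[1], (o-[HX,HY,0])@n/np.linalg.norm(n)
for n,w,sc,tp in (("tip",(673,287),(349,243),(253,80)),("face",(604,268),(355,270),(251,93))):
    rs=[wray(p,s,*zw(*w)),ray(S,*zs(*sc)),ray(T,*zt(*tp))]
    print(n,"z on rod, miss:",[np.round(onrod(r),1) for r in rs],"tri3",[np.round(x,1) for x in tri(rs)],"tri w+s",tri(rs[:2])[0].round(1),"w+t",tri(rs[::2])[0].round(1))
for n,a,h in (("L",(68,45),(162,541)),("R",(92,515),(392,524))):
    o,d=wray(p,s,*zb(*a)); print("bar",n,(o+d*(117.5-o[2])/d[2]).round(1))
    print(tri([(o,d),ray(T,*zt(*h))]))
E
```

```text
tip z on rod, miss: [array([271.,  -2.]), array([275.3,  -0.4]), array([ 2.739e+02, -2.000e-01])] tri3 [array([699.7, -38.4, 272.5]), array([2.1, 1.8, 0.8])] tri w+s [699.  -38.2 272.3] w+t [701.4 -38.  270.5]
face z on rod, miss: [array([255.4,  -2.2]), array([254.8,  -0.3]), array([253.8,  -0.4])] tri3 [array([700.3, -38. , 255.3]), array([1.3, 0.9, 0.8])] tri w+s [700.9 -37.7 255.6] w+t [699.7 -37.4 255.8]
bar L [496.   27.8 117.5]
(array([496.99005043,  26.59942422, 114.66410321]), [np.float64(1.0151352631978143), np.float64(1.0151352631978166)])
bar R [493.9 -96.3 117.5]
(array([495.31109219, -99.43580669, 112.07839655]), [np.float64(0.9636629772242382), np.float64(0.9636629772243305)])
```

Three views agree on the hinge at (700, -38.5) and the bar middle at (495, -36). They put the weight's outer face about 139.5 mm from the hinge. That makes weight about 0.0845 and the balance angle about 0.54 rad. Next is the grasp.

```bash
sed -i 's/YAW=-0.012/YAW=-0.014/' h.py; python3 - <<'E'
from h import *
from station import env,viewer,set_gripper
p,q=grasp(0,0,dz=70); env.reach(p,q); set_gripper(40)
s=env.read_state(); print(s["time_s"],s["tool_pos"],p,s["force"].round(2),s["wrist_torque"].round(2),s["width"])
cv2.imwrite("pics/pre_w.png",viewer.camera("wrist")); cv2.imwrite("pics/pre_s.png",viewer.camera("scene"))
E
```

```text
3.9833 [495.00943618 -35.90851368 248.38998927] [495.02008967 -35.93009375 248.5       ] [ 0.78 -0.15  0.43] [-0.04  0.04  0.01] 40.174950184783086
```

View pics/pre_w.png

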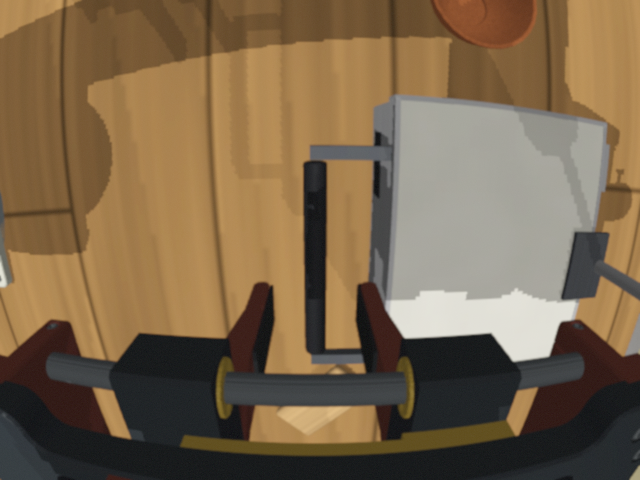

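The bar runs down column 315, from row 162 to row 353. That is midway between the fingers (inner faces at 272 and 358) and parallel to them. I'll go down and close.

```bash
python3 - <<'E'
from h import *
from station import env,viewer,set_gripper
p,q=grasp(0,0); print("stop",env.move_l(p,q,rate=60,f_stop=8))
set_gripper(5); env.hold(.2)
s=env.read_state(); print(s["time_s"],s["tool_pos"],p,s["force"].round(2),s["wrist_torque"].round(2),s["width"])
cv2.imwrite("pics/grip_w.png",viewer.camera("wrist")); cv2.imwrite("pics/grip_s.png",viewer.camera("scene"))
E
```

```text
stop False
6.1417 [495.11579694 -35.93669127 178.59581189] [495.02008967 -35.93009375 178.5       ] [-0.13 -0.01  1.94] [-0.04  0.07 -0.02] 13.103729279407135
```

View pics/grip_w.png

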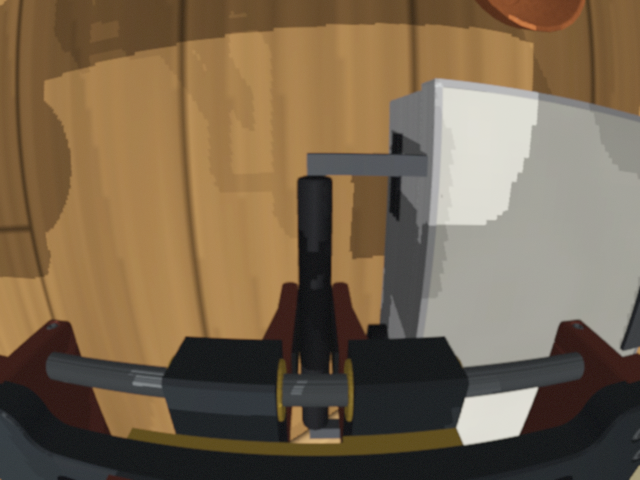

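The jaws hold the bar at 13.1 mm width with almost no side force. I'll raise the lid slowly along the arc, logging the force at each step.

```bash
python3 - <<'E'
from h import *
from station import env,viewer,set_gripper
n=9
for i in range(1,n+1):
    a=0.54*i/n; p,q=grasp(a,0.5*a)
    env.move_l(p,q,rate=35); 
    if i%3==0: env.hold(.3)
    s=env.read_state(); 
    g=s["tool_pos"]+R.from_quat(s["orientation"]).apply([0,0,61]); f=HX-g[0]; u=g[2]-HZ
    ang=np.arctan2(u,f)-np.arctan2(2.5,205); F=s["force"]
    print(round(s["time_s"],2),round(a,3),"meas",ang.round(4),"r",np.hypot(f,u).round(1),F.round(2),"Ftan(up)",(F[0]*np.sin(a)+F[2]*np.cos(a)).round(2),s["width"].round(1))
cv2.imwrite("pics/up_w.png",viewer.camera("wrist")); cv2.imwrite("pics/up_s.png",viewer.camera("scene")); cv2.imwrite("pics/up_t.png",viewer.camera("top"))
E
```

```text
Traceback (most recent call last):
AttributeError: 'float' object has no attribute 'round'
```

A print bug stopped the script after step 1, with the lid raised to 0.06 rad and still held. I'll fix it and carry on.

```bash
cat >> h.py <<'E'
def report(s,a=None):
    g=s["tool_pos"]+R.from_quat(s["orientation"]).apply([0,0,61]); f=(HX-g[0])/np.cos(YAW); u=g[2]-HZ
    ang=np.arctan2(u,f)-np.arctan2(2.5,205); F=s["force"]
    print("t %.2f cmd %s meas %.4f r %.1f F %s Fup_tan %.2f Frad %.2f w %.1f"%(s["time_s"],a,ang,np.hypot(f,u),F.round(2),F[0]*np.sin(ang)+F[2]*np.cos(ang),-F[0]*np.cos(ang)+F[2]*np.sin(ang),float(s["width"])))
E
python3 - <<'E'
from h import *
from station import env,viewer,set_gripper
report(env.read_state(),.06)
for i in range(2,10):
    a=0.06*i; p,q=grasp(a,0.5*a)
    env.move_l(p,q,rate=35)
    if i%3==0: env.hold(.3)
    report(env.read_state(),a)
cv2.imwrite("pics/up_w.png",viewer.camera("wrist")); cv2.imwrite("pics/up_s.png",viewer.camera("scene")); cv2.imwrite("pics/up_t.png",viewer.camera("top"))
E
```

```text
t 6.75 cmd 0.06 meas 0.0595 r 204.9 F [ 0.93  1.02 -0.71] Fup_tan -0.65 Frad -0.98 w 13.4
t 7.26 cmd 0.12 meas 0.1196 r 205.0 F [ 1.73  0.47 -1.75] Fup_tan -1.53 Frad -1.93 w 13.4
t 8.07 cmd 0.18 meas 0.1797 r 205.0 F [ 1.64 -0.04 -1.03] Fup_tan -0.72 Frad -1.80 w 13.4
t 8.57 cmd 0.24 meas 0.2400 r 205.0 F [ 0.84  0.14 -0.87] Fup_tan -0.64 Frad -1.02 w 13.2
t 9.09 cmd 0.3 meas 0.2996 r 205.0 F [ 1.12  0.16 -1.9 ] Fup_tan -1.48 Frad -1.63 w 13.3
t 9.91 cmd 0.36 meas 0.3596 r 205.0 F [ 1.77  0.74 -1.42] Fup_tan -0.71 Frad -2.16 w 12.9
t 10.43 cmd 0.42 meas 0.4198 r 205.0 F [ 0.95  0.31 -1.17] Fup_tan -0.68 Frad -1.35 w 13.1
t 10.94 cmd 0.48 meas 0.4795 r 205.0 F [ 1.7   1.23 -1.48] Fup_tan -0.53 Frad -2.19 w 13.3
t 11.76 cmd 0.54 meas 0.5395 r 205.0 F [ 1.53  1.03 -0.54] Fup_tan 0.32 Frad -1.59 w 13.2
```

View pics/up_s.png

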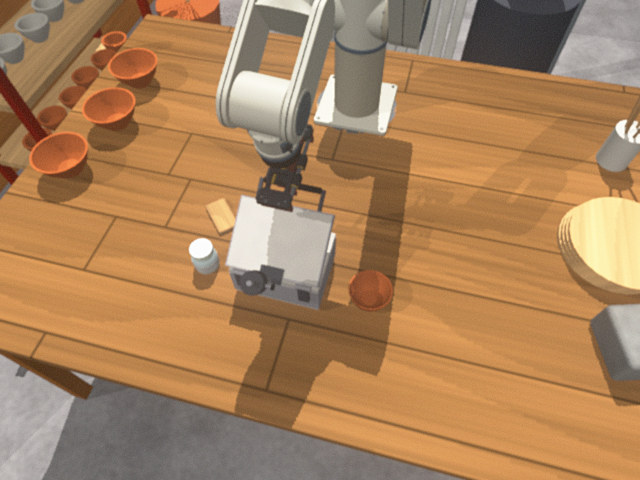

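View pics/up_w.png

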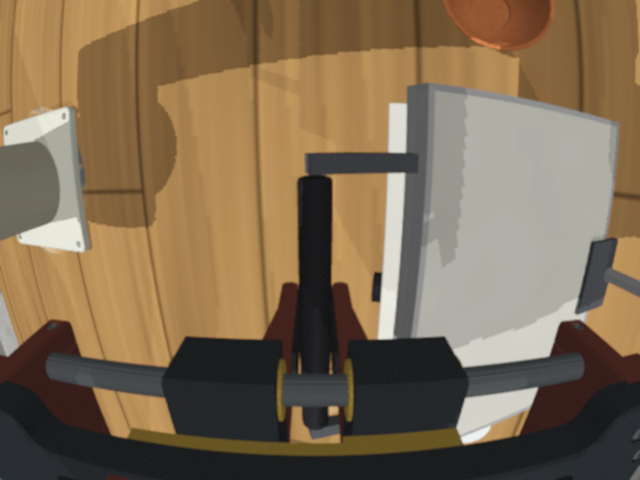

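The lid rose with the hand: the lid angle computed from the TCP is 0.5395 rad at radius 205.0, and the bowl, jar and rib look untouched. The rod now leans back, so the scene and top pictures give a fresh check of the weight's position.

```bash
python3 - <<'E'
import cv2
a=cv2.imread("pics/up_s.png")[235:315,215:345]; b=cv2.imread("pics/up_t.png")[140:240,285:415]
cv2.imwrite("pics/zu.png",cv2.vconcat([cv2.resize(a,(650,400)[:2],interpolation=cv2.INTER_CUBIC)]))
cv2.imwrite("pics/zut.png",cv2.resize(b,(650,500),interpolation=cv2.INTER_CUBIC))
E
```

```text
(no output)
```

View pics/zu.png

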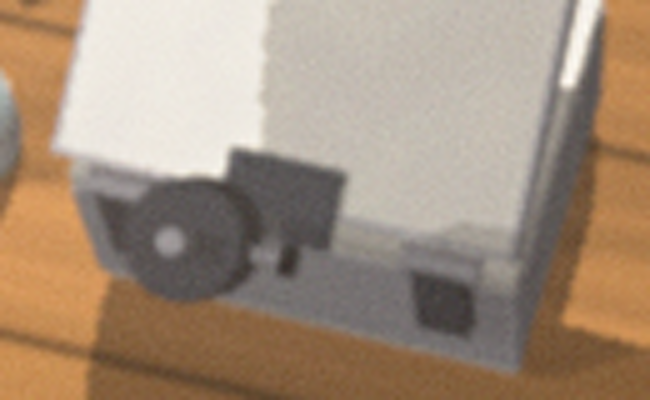

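View pics/zut.png

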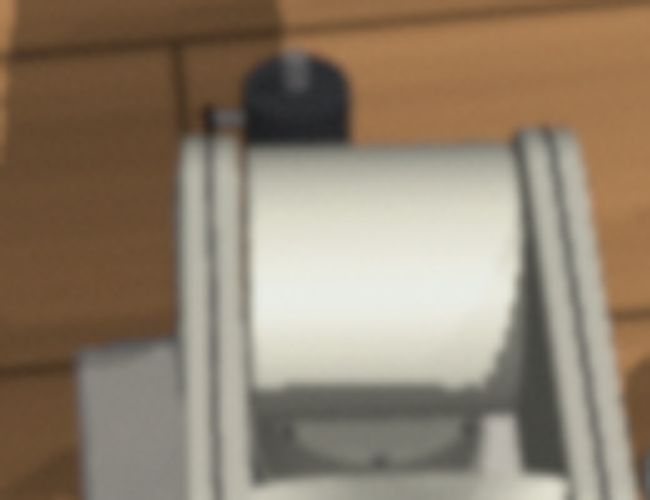

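```bash
python3 - <<'E'
from h import *
from station import viewer
T=viewer.camera_params("top")
def proj(p,X):
    c=p["pose"][:3,:3].T@(X-p["pose"][:3,3]); return np.array([p["cx"]+p["fx"]*c[0]/-c[2],p["cy"]-p["fy"]*c[1]/-c[2]])
a=.5395;c,s=np.cos(a),np.sin(a)
for name,d,off in [("tip far edge",158,5),("tip near",158,-5)]+[("rim far d=%g"%d,d,23) for d in (135,139.5,144)]+[("rod/face d=%g"%d,d,-5) for d in (135,139.5,144)]:
    X=np.array([HX+d*s+off*c,HY+.3,HZ+d*c-off*s]); uv=proj(T,X); print(name,((uv-[285,140]+.5)*5-.5).round(1))
E
```

```text
tip far edge [291.8  48.8]
tip near [294.4  63.5]
rim far d=135 [288.6  67.3]
rim far d=139.5 [288.4  58.7]
rim far d=144 [288.1  50. ]
rod/face d=135 [295.7 108.3]
rod/face d=139.5 [295.4  99.7]
rod/face d=144 [295.2  91. ]
```

```bash
python3 - <<'E'
import cv2
g=cv2.imread("pics/up_t.png").astype(int)
for c in (338,339,340,342,343,344,345,347,348,349): print(c,[int(x) for x in g[146:170,c].mean(1)])
w=cv2.imread("pics/look1.png")
print("wrist up")
cv2.imwrite("pics/lw.png",cv2.resize(w[190:255,460:520],None,fx=9,fy=9,interpolation=cv2.INTER_NEAREST))
cv2.imwrite("pics/ut.png",cv2.resize(cv2.imread("pics/up_t.png")[145:172,325:365],None,fx=18,fy=18,interpolation=cv2.INTER_NEAREST))
E
```

```text
338 [54, 59, 69, 74, 75, 66, 56, 49, 46, 43, 41, 40, 42, 45, 47, 45, 42, 38, 35, 34, 32, 37, 56, 90]
339 [56, 61, 70, 75, 71, 63, 52, 48, 46, 42, 40, 40, 41, 45, 47, 44, 41, 40, 35, 34, 35, 39, 57, 89]
340 [61, 67, 75, 80, 76, 66, 56, 52, 47, 45, 43, 42, 44, 46, 47, 48, 45, 41, 37, 35, 35, 40, 59, 90]
342 [84, 91, 104, 107, 102, 94, 84, 76, 72, 69, 67, 63, 53, 49, 46, 46, 45, 43, 39, 37, 36, 42, 60, 93]
343 [88, 98, 111, 113, 108, 101, 93, 84, 82, 79, 77, 70, 58, 51, 46, 46, 45, 44, 40, 37, 37, 42, 62, 92]
344 [89, 103, 113, 114, 109, 102, 94, 87, 82, 83, 80, 73, 61, 51, 47, 46, 45, 42, 40, 37, 37, 43, 62, 95]
345 [90, 103, 114, 115, 107, 97, 89, 82, 79, 78, 79, 71, 60, 50, 46, 47, 45, 44, 42, 38, 39, 44, 63, 95]
347 [91, 105, 116, 115, 101, 78, 61, 55, 54, 55, 54, 52, 49, 47, 46, 48, 44, 43, 40, 38, 39, 43, 63, 95]
348 [93, 106, 116, 117, 105, 81, 59, 48, 47, 48, 47, 47, 46, 48, 45, 47, 45, 42, 39, 40, 39, 46, 66, 97]
349 [94, 109, 119, 119, 109, 91, 65, 49, 47, 45, 48, 48, 47, 47, 47, 45, 44, 41, 39, 38, 39, 46, 67, 97]
wrist up
```

View pics/lw.png

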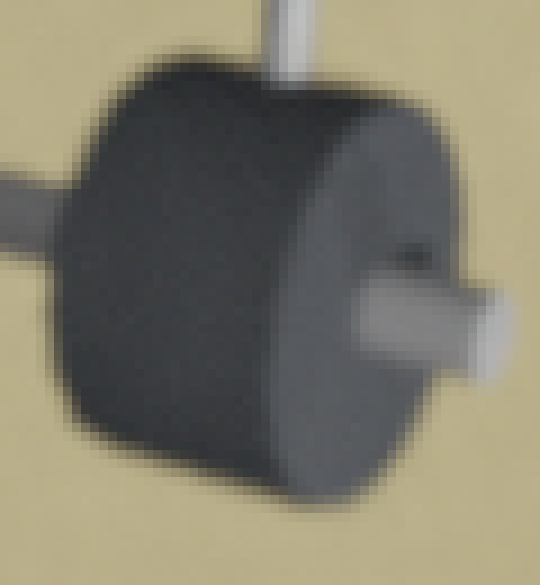

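View pics/ut.png

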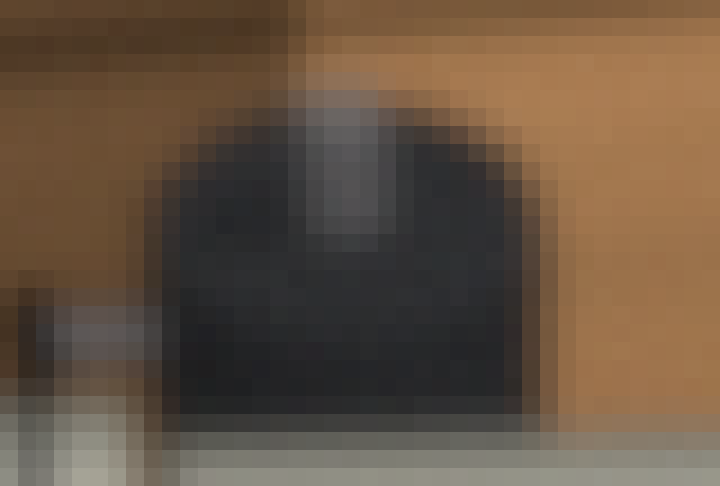

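Across the views the outer face is 138–142 mm from the hinge, averaging 140. One reading, the rod/face junction in the top view, came out higher at 144.5. The average puts weight at about 0.085 and balance at about 0.538 rad, so the held angle fits. I'll do one last averaged force reading and stillness check, then sign off.

```bash
python3 - <<'E'
from h import *
from station import env,viewer
F=[];P=[]
for i in range(40):
    env.hold(.03); s=env.read_state(); F.append(s["force"]);P.append(s["tool_pos"])
F=np.array(F);m=F.mean(0);a=.5395
print("F mean",m.round(2),"sd",F.std(0).round(2),"tan",(m[0]*np.sin(a)+m[2]*np.cos(a)).round(2),"pos sd",np.std(P,0).round(3)); report(s,.54)
E
```

```text
F mean [ 1.39  0.92 -0.73] sd [0.55 0.5  0.43] tan 0.09 pos sd [0.013 0.01  0.011]
t 13.24 cmd 0.54 meas 0.5399 r 205.0 F [ 1.49  1.61 -0.91] Fup_tan -0.02 Frad -1.74 w 13.1
```

The tangential force on the bar averages 0.09 N, which is zero within the noise, compared with about 2 N when shut. The arm is steady to about 0.01 mm.

```bash
python3 - <<'E'
from station import workorder
print(workorder.sign_off())
E
```

```text
the job is handed in; nothing more can be done
None
```

I gripped the handle bar, raised the lid slowly to 0.54 rad and handed the job in at about 13.2 s of robot time, still holding the bar.

**Balance angle:** The wrist, scene and top views put the weight's outer face about 140 mm from the hinge. That makes `weight` about 0.085 m and the balance angle about 0.538 rad.

**Last checks:**
- **Lid angle:** Worked out from the arm's position, it was 0.540 rad, with the bar 205.0 mm from the hinge all the way up.
- **Force:** The push along the swing averaged 0.09 N, which is zero within the noise, though any constant sensor offset is unknown.
- **Stillness and grip:** The arm was steady to about 0.01 mm, and the jaws stayed on the bar at about 13 mm.
- **Other objects:** The bowl, jar and rib looked unmoved in the scene picture with the lid raised.

**Disagreements:**
- **Weight position:** The face distance ranged from 137.5 to 142.4 mm depending on view and method. One less clear reading, where the rod meets the weight in the top view, gave 144.5 mm. Together these leave about 0.01–0.02 rad of uncertainty in the balance angle.
- **Script error:** A print mistake stopped the lifting script after its first step. The lid stayed held, and I carried on from there.

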